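Tip a packing plate out of its tray and lay it on the levelling jack

ROBOT

A 7-joint arm with a two-finger parallel gripper is mounted at the origin on a cart in front of the work surface, level with it; the furniture and walls round the work are solid. World frame = base frame: x ahead of the robot, y to its left, z up, the work surface at z = 0. Lengths are in m, angles in rad, forces in N, time in s.
With the tool pointing down it reaches from about 0.4 to 0.875 m from the base axis. Payload 19.3 kg.
Tool frame: the origin (TCP) lies at the very end of the fingers, on their centre line; the grasp point (between the pads) lies 19 mm behind it (robot.grasp_offset is the distance from the TCP to the grasp point, in m); z points along the fingers, y is the line along which they close (so a half turn about z gives the same grasp; the last joint's range is limited). The gripper opens to 85 mm and grips with 20 to 120 N. Pads are 22 mm wide; open, the fingers measure 114 mm over their backs; the gripper's body (76 mm by 85 mm) begins 54 mm behind the grasp point. The pads swing forward as they close: fully open they stand 13 mm farther back than shut.
Start: joints at [1.167, 0.521, -0.036, 1.599, 0.021, 1.021, -0.113], TCP at [0.205, -0.591, 0.231] pointing down, gripper open.
Joint ranges: [-2.91, 2.91], [-0.3, 2.13], [-1.5, 1.42], [0.17, 2.43], [-1.26, 4.41], [0.16, 1.93], [-2.52, 2.52]. Speed limits (rad/s): [1.89, 1.89, 2.39, 2.39, 3.01, 3.01, 3.01].

INTERFACE

Orientations are given as a rotation vector (axis times angle).
In Python, from rig import robot gives the robot as it stands. The module is installed in compiled form; this text tells all that it offers. Calls block until the motion is done:
- robot.movep(position, orientation): joint-space move of the TCP to a pose.
- robot.servo_line(position, max_speed=0.15, rotation=None): straight line of the TCP; rotation=None keeps the orientation; max_speed is the mean speed in m/s.
- robot.movej(angles): joint-space move.
- robot.let_go() and robot.grab(strength=None): open the fingers fully, or close them until they stop; strength is the grip in N (None keeps the last).
- robot.hold(seconds).
- robot.solve_ik(position, orientation): joint angles nearest the present ones, or None.
- robot.observe(): the state.
- robot.camera(name): name is "scene" or "side" or "wrist"; returns the picture (400x640x3 uint8, red, green, blue); there is no depth.
- robot.get_calibration(name): a dict with "fovy" (degrees; the focal length in pixels is half the picture's height over the tangent of half this angle, whatever the lens; pixels are square), "cx", "cy" (the principal point, pixels), "R" (3x3) and "t" (3): a world point X has camera coordinates R X + t; the wrist camera has in their place "tool_from_camera" (4x4, takes a point from camera to tool coordinates, whose origin is the TCP and whose axes are the flange's). Camera axes: x right, y down, z forward; pixel columns grow to the right and rows downward; lengths in m; the calibration is good to about 2 mm. A picture is of the moment at which its call begins: read the wrist's pose just before it. get_calibration takes no time and is no camera call.
A pose or a line that the arm cannot do raises robot.Unreachable and nothing moves.
- robot.job_done(): hands the job in; it is judged then, once.
Trained networks look in the newest picture that a camera, given by its name, has taken for a name from the list of things; names that differ only in an ending like _2 or _b are one class to them, and where a whole thing is asked for, a point or a joint stands for the part that bears it (a point fixed in the world has none). Each returns a list of dicts, best first, with "confidence" (0 to 1); they miss things now and then, are a little off and sometimes report something else, mostly with a low value. They report only what shows in the picture. A call takes as long as a camera call.
- robot.boxes_of(camera, label): "box" ([left, top, width, height] as shares, 0 to 1, of the picture: columns of its width, rows of its height, round what is visible of it).
- robot.tip_of(camera, label): "xy" ([column, row] as shares, 0 to 1, of the picture: columns of its width, rows of its height: a listed point, or the origin of a listed thing).
The state is a dict: "clock": time; "q": joint angles; "qd": joint speeds; "tau": joint torques, N m; "position": TCP position; "orientation": TCP orientation; "force": force on the tool from outside, world axes, zero at the start; "torque": the same for the moment, N m; "grip_width": finger opening in m; "finger_force": force on a finger pad.
Only numpy, scipy, OpenCV 4.12 (cv2) and the standard library are available. Lean on these libraries where they do the work, as an engineer would, in place of code of your own. Each camera call takes 0.05 s, during which the arm holds its last target. There are 200 camera calls.

TASK

Press the ribbed thumb end of the orange packing plate down into the tray's thumb well until the sprung catch snaps over it and keeps the plate tipped up by itself. Then take the plate by its raised end, draw it out from under the catch and lay it flat on the head of the levelling jack, centred and lengthwise along the head; set it down, do not drop it. Leave the other things on the bench where they are.

Things in the scene. Friction and masses are not known exactly. Their poses are not given: they have to be found in the camera images.
- plate: Loose orange plastic packing plate, 80 x 36 x 4 mm, 28 to 52 g, four black thumb ribs at its -x end, a white dot near its +x end. Origin at the centre of its underside, x along its length (the +x end rises), z out of its top. It starts flat in the tray's pocket, axes parallel to the tray's, its top 1.5 mm above the tray's, so its edges cannot be gripped.
- thumb_end (a point): Point on the plate's top face on its centre line, 4 mm in from the ribbed end (plate x = -36 mm): the end to press.
- lift_end (a point): Point on the plate's top face on its centre line, 4 mm in from the far end (plate x = +36 mm): the end that rises.
- tray: Blue dispenser tray, fixed, 96 x 58 mm, top at z = 22.5 mm. Origin at bench level under the middle of the plate's start place, z up, x from the thumb well towards the plate's end that rises; +x points back and right, to the bench's corner (yaw about -2.26, give or take 0.25). The pocket floor is at z = 20 mm, x = -8 to +41.5, 39 mm wide.
- fulcrum (a point): Middle of the pocket floor's edge (tray x = -8, z = 20 mm), about which the plate tips; axes as the tray's. Pressed past the catch and released, the plate stays tipped by about 0.42 rad, the lower edge of its far end 39 mm above the bench. It comes free when drawn 6 mm or more towards its raised end, then up.
- well (a point): Middle of the thumb well at the tray's top (tray x = -29, z = 22.5 mm). The well runs from tray x = -12 to -46 mm, 48 mm wide between sides 22.5 mm high; its end wall is 12 mm high. Press with the fingertips centred 8 to 10 mm from the plate's ribbed end: 6 to 12 N snaps it past the catch (tip jumps from 0.25 to 0.5 rad); it bottoms at 0.55. A shallower press springs back flat.
- catch (a joint): Hinge angle (rad) of the bright steel sprung catch at the end of the thumb well: 0 closed, it swings outward (to tray -x, at most 0.7) as the plate's end is pressed past its nose and springs back to 0 over it. Pivot at tray x = -34, z = 2 mm; the nose is 24 mm wide, its underside 11.5 mm and its top about 16 mm above the bench at tray x = -36 to -43.
- jack: The levelling jack, fixed to the bench: grey round foot of 50 mm diameter, short steel column, dark oblong head 60 x 26 x 8 mm whose flat top is 42 mm above the bench. Origin on its axis at bench level, x along the head's length, z up. It stands to the left or to the right of the tray, about 0.1 m away. The plate, laid on it, overhangs it by 10 mm at each end and 5 mm at each side, so fingers holding its long edges pass beside the head.
- jack_head (a point): Centre of the top of the jack's head; axes as the jack's.
- tin: Grease tin with a tan lid, 76 mm across, 33 mm high, stands left of the work near the bench edge; origin at the centre of its underside. Leave it there.
- block: Brown drilled hardwood block 50 x 150 x 48 mm, lying far to the left; origin at the centre of its underside. Leave it there.
- screwdriver: Red-handled screwdriver 179 mm long, lying far to the left; origin under its middle. Leave it there.
- hexkeys: Dark red folding hex key set 27 x 95 x 30 mm, lying at the front edge of the bench; origin at the centre of its underside. Leave it there.
- case: Small green case standing beyond the extinguisher, 27 x 90 x 88 mm; origin at the centre of its underside. Leave it there.
- fire_extinguisher: Fixed red fire extinguisher: an upright cylinder of 60 mm radius at x = 0.512, y = -0.097, 0.40 m high with its handle. A fixed panel 70 to 610 mm high runs from x = 0.30, y = 0.03 to the left (direction -0.50, 0.87): an elbow that stands out to the left strikes it, so keep the base turned well to the right and lean the tool 10 to 45 degrees, fingers towards the thumb well.

How it is judged:
On the way:
1. the plate stands tipped up in the tray, its thumb end held down by the catch, with nothing of the robot touching it (angle between plate's own z axis and vertical above 0.28 rad and z of thumb_end in the frame of tray below 0.017 m and x of thumb_end in the frame of tray below -0.028 m and z of lift_end in the frame of tray above 0.033 m and contact force between each of the fingers, the arm and plate below 0.05 N and linear speed of plate below 0.03 m/s), for 0.2 s.
At the end, for the whole second after the job is handed in: the plate lies at rest, ribs up, flat on the jack's head (within 0.06 rad and 3 mm in height), its centre within 10 mm of the head's centre seen from above and its length within 0.17 rad of the head's length, either way round (horizontal distance between plate and jack_head below 0.01 m and z of plate in the frame of jack_head between -0.002 and 0.003 m and angle between the x axis of plate and the x axis of jack, either way round below 0.17 rad and angle between plate's own z axis and vertical below 0.06 rad and linear speed of plate below 0.02 m/s and angular speed of plate below 0.2 rad/s); the robot touches nothing.
It fails at once if a bystander (tin, block, screwdriver, hex keys or case) was moved by more than 20 mm (distance of any of tin, block, screwdriver, hexkeys, case from where it was at the start of the episode above 0.02 m).
It fails at once if the plate was dropped: it fell faster than 0.6 m/s with no finger on it (linear speed of plate above 0.6 m/s and contact force between the fingers and plate below 0.01 N).
It also fails if it takes over 42 s, if anything falls off the work surface, if the arm or the gripper's body presses on something with over 40 N, if the wrist force passes 120 N, or if a joint passes its speed limit or range.

## Working session

There is one attempt and no reset: what is moved stays moved. The work goes in short steps, each a Python script; the robot and the scene stay as the last script left them, time stands still between calls to the robot, and variables do not carry over. Pictures are saved under pics/ and viewed, at most 14 in all, crops included, and the job is handed in when it is done.

```bash
mkdir -p pics; ls; python3 - <<'E'
from rig import robot
import cv2,numpy as np
np.set_printoptions(precision=4,suppress=True)
for c in ["scene","side","wrist"]:
    im=robot.camera(c); cv2.imwrite(f"pics/{c}0.png",im[:,:,::-1])
    print(c,robot.get_calibration(c))
    for l in ["plate","thumb_end","lift_end","tray","well","fulcrum","jack","jack_head","catch"]:
        try:
            r=robot.tip_of(c,l); print(l,[(np.array(d["xy"])*[640,400],round(d["confidence"],2)) for d in r[:2]])
        except Exception as e: print(l,repr(e))
s=robot.observe();print(s)
E
python3 -c "
import cv2,numpy as np
a=cv2.imread('pics/scene0.png');b=cv2.imread('pics/side0.png')
cv2.imwrite('pics/ab.png',cv2.resize(np.vstack([a,b]),None,fx=.75,fy=.75))"
```

```text
pics
scene {'fovy': 54.77477430863508, 'cx': 318.82709407322295, 'cy': 202.11719854119605, 'R': array([[ 0.1242,  0.9922, -0.0084],
       [ 0.7608, -0.1007, -0.6411],
       [-0.637 ,  0.0732, -0.7674]]), 't': array([-0.0939, -0.3599,  1.3301])}
plate [(array([211.712, 220.32 ]), 0.71)]
thumb_end [(array([220.224, 221.88 ]), 0.74)]
lift_end []
tray [(array([211.584, 218.2  ]), 0.61)]
well [(array([222.4, 220.6]), 0.89)]
fulcrum [(array([210.688, 218.2  ]), 0.64)]
jack [(array([193.92, 252.  ]), 0.64)]
jack_head [(array([189.12, 241.4 ]), 0.81)]
catch ValueError('it knows: block, case, fire_extinguisher, fulcrum, hexkeys, jack, jack_head, lift_end, plate, screwdriver, thumb_end, tin, tray, well')
side {'fovy': 43.81909760691461, 'cx': 313.9332240308453, 'cy': 200.34392620311783, 'R': array([[-0.1237,  0.9922,  0.0158],
       [ 0.816 ,  0.1108, -0.5674],
       [-0.5647, -0.0573, -0.8233]]), 't': array([ 0.041 , -0.3787,  1.773 ])}
plate [(array([225.472, 202.08 ]), 0.53), (array([205.824, 227.6  ]), 0.41)]
thumb_end [(array([235.776, 203.28 ]), 0.84), (array([270.528, 238.   ]), 0.3
[... 849 characters left out ...]
l []
fulcrum []
jack []
jack_head []
catch ValueError('it knows: block, case, fire_extinguisher, fulcrum, hexkeys, jack, jack_head, lift_end, plate, screwdriver, thumb_end, tin, tray, well')
{'clock': 1.35, 'q': array([ 1.1668,  0.5214, -0.0363,  1.5995,  0.0212,  1.0211, -0.1128]), 'qd': array([ 0.0008, -0.0003,  0.0013, -0.0007,  0.0002, -0.0011, -0.0015]), 'tau': array([  0.0007, -92.6837,   1.9787, -37.0243,   0.0181,   0.002 ,
         0.0001]), 'position': array([ 0.2047, -0.5905,  0.2313]), 'orientation': array([ 3.0979,  0.5219, -0.    ]), 'force': array([-0.6784, -0.4608,  0.6751]), 'torque': array([ 0.0147, -0.0226,  0.086 ]), 'finger_force': 0.0, 'grip_width': 0.08528778966764439}
```

View pics/ab.png

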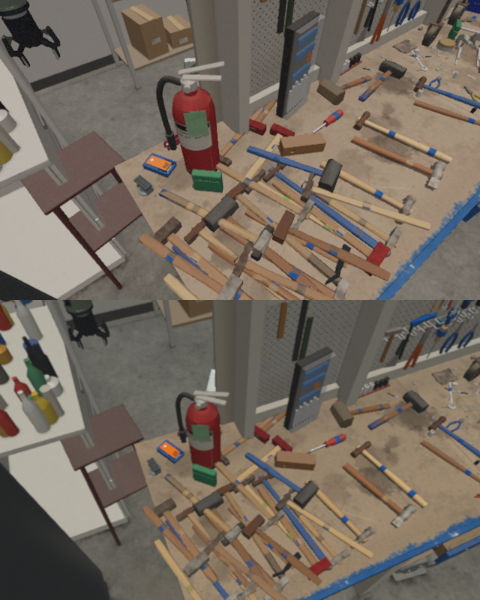

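View pics/wrist0.png

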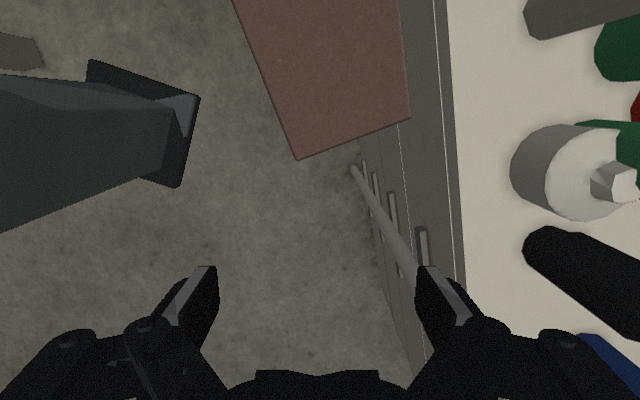

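```bash
cat > h.py <<'E'
import numpy as np,cv2
from rig import robot
from scipy.spatial.transform import Rotation as Ro
np.set_printoptions(precision=4,suppress=True)
def cam(c):
    k=robot.get_calibration(c); f=200/np.tan(np.radians(k["fovy"])/2)
    return k,f
def ray(c,uv,pose=None):
    k,f=cam(c); d=np.array([(uv[0]-k["cx"])/f,(uv[1]-k["cy"])/f,1])
    if c!="wrist": return -k["R"].T@k["t"],k["R"].T@d
    p,o=pose; W=Ro.from_rotvec(o).as_matrix(); T=k["tool_from_camera"]
    return W@T[:3,3]+p, W@T[:3,:3]@d
def onz(c,uv,z,pose=None):
    o,d=ray(c,uv,pose); return o+d*(z-o[2])/d[2]
E
python3 - <<'E'
from h import *
P={"scene":dict(plate=((211.7,220.3),.022),thumb=((220.2,221.9),.024),well=((222.4,220.6),.0225),tray=((211.6,218.2),0.01),fulc=((210.7,218.2),.02),jack=((193.9,252),0),head=((189.1,241.4),.042)),
"side":dict(plate=((225.5,202.1),.022),thumb=((235.8,203.3),.024),lift=((216.3,193.8),.024),well=((234.7,203.2),.0225),tray=((225.2,205.7),0),fulc=((227.6,200.6),.02),jack=((205.4,227),0),head=((203.5,216.5),.042))}
for c in P:
    for l,(uv,z) in P[c].items(): print(c,l,onz(c,uv,z))
for c in ("scene","side"):
    print(c,-robot.get_calibration(c)["R"].T@robot.get_calibration(c)["t"])
a=cv2.imread('pics/scene0.png')[180:290,150:320];b=cv2.imread('pics/side0.png')[165:275,170:340]
cv2.imwrite('pics/crop1.png',cv2.resize(np.hstack([a,b]),None,fx=2.35,fy=2.35,interpolation=cv2.INTER_CUBIC))
E
```

```text
scene plate [ 0.5195 -0.24    0.022 ]
scene thumb [ 0.529  -0.2183  0.024 ]
scene well [ 0.5244 -0.2133  0.0225]
scene tray [ 0.5031 -0.2438  0.01  ]
scene fulc [ 0.5109 -0.2434  0.02  ]
scene jack [ 0.5937 -0.2834  0.    ]
scene head [ 0.5913 -0.284   0.042 ]
side plate [ 0.5185 -0.2416  0.022 ]
side thumb [ 0.52   -0.2099  0.024 ]
side lift [ 0.494 -0.275  0.024]
side well [ 0.5191 -0.2136  0.0225]
side tray [ 0.5171 -0.2457  0.    ]
side fulc [ 0.5111 -0.2372  0.02  ]
side jack [ 0.5982 -0.286  -0.    ]
side head [ 0.5888 -0.2869  0.042 ]
scene [ 1.1327 -0.0405  0.7892]
side [1.3153 0.1028 1.2442]
```

View pics/crop1.png

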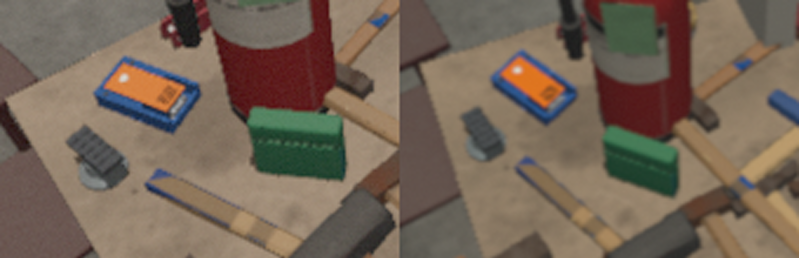

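Scene crop: the tray is at about scene px (212,219), with the white dot at its upper left and the ribs at its lower right. The jack is at about (190,245) and the green case at about (275,240). Next I'll check which tool orientations are reachable.

```bash
cat >> h.py <<'E'
def ori(yaw,lean,sgn=-1):
    """tool y = sgn*tray y; fingers lean by 'lean' towards tray -x"""
    x=np.array([np.cos(yaw),np.sin(yaw),0]);Z=np.array([0,0,1.]);y=np.cross(Z,x)*sgn
    z=-np.cos(lean)*Z-np.sin(lean)*x
    return Ro.from_matrix(np.c_[np.cross(y,z),y,z]).as_rotvec()
E
python3 - <<'E'
from h import *
c=np.array([.515,-.242,0]); j=np.array([.592,-.285,0])
for yaw in(-2.1,):
  for s in (-1,1):
    for L in (-.42,0,.2,.35,.5,.75):
      for n,p in (("look",c+[-.03,-.05,.2]),("press",c+[.015,.026,.02]),("grip",c+[-.015,-.026,.03])):
        print(s,L,n,robot.solve_ik(p,ori(yaw,L,s)))
for yaw in np.arange(-3,3.2,.5):
    print("jack",yaw,[robot.solve_ik(j+[0,0,.04],ori(yaw,L,1)) is not None for L in(.4,.6,.8)],[robot.solve_ik(j+[0,0,.04],ori(yaw,L,-1)) is not None for L in(.4,.6,.8)])
E
```

```text
-1 -0.42 look [ 0.989   0.864  -1.2753  1.7396  1.0835  1.6059  2.0616]
-1 -0.42 press [ 0.8142  1.2484 -1.2822  1.7427  1.3706  1.6566  1.7679]
-1 -0.42 grip [-0.535   1.401   1.3274  1.8686 -1.1238  1.0176 -2.5164]
-1 0 look [-0.2453  0.748   1.0983  1.8244 -0.7642  1.0661 -2.5201]
-1 0 press [-0.2347  0.9456  0.8011  1.9002 -1.0032  0.7623 -2.5139]
-1 0 grip [-0.0747  0.8689  0.6959  1.9094 -0.8685  0.6962 -2.5145]
-1 0.2 look [ 0.0209  0.6135  0.7928  1.8125 -0.7321  1.0508 -2.515 ]
-1 0.2 press [ 0.1212  0.7994  0.398   1.9036 -0.8729  0.6468 -2.5142]
-1 0.2 grip [ 0.2704  0.7686  0.3341  1.8952 -0.7603  0.6495 -2.5087]
-1 0.35 look [ 0.2926  0.559   0.4939  1.7947 -0.7058  1.0478 -2.5144]
-1 0.35 press [ 0.3588  0.7834  0.1726  1.8944 -0.8609  0.6415 -2.4442]
-1 0.35 grip [ 0.438   0.7771  0.212   1.877  -0.8274  0.7051 -2.381 ]
-1 0.5 look [ 0.4785  0.5753  0.3364  1.7765 -0.7633  1.1006 -2.4378]
-1 0.5 press [ 0.4705  0.8184  0.1265  1.8809 -0.9851  0.7337 -2.2663]
-1 0.5 grip [ 0.5424  0.8162  0.1745  1.8524 -0.9334  0.8105 -2.229 ]
-1 0.75 look [ 0.6027  0.6717  0.3231  1.7
[... 1343 characters left out ...]
183  0.5272]
1 0.75 grip [ 1.1588  0.9709 -0.5718  1.7657 -0.401   0.7258  0.5671]
jack -3.0 [True, True, True] [True, True, True]
jack -2.5 [True, True, True] [True, True, True]
jack -2.0 [True, True, True] [True, True, True]
jack -1.5 [True, True, True] [True, True, True]
jack -1.0 [True, True, True] [True, True, True]
jack -0.5 [True, True, True] [True, True, True]
jack 0.0 [True, True, True] [True, True, True]
jack 0.5 [True, True, True] [True, True, True]
jack 1.0 [True, True, True] [True, True, True]
jack 1.5 [True, True, True] [True, True, True]
jack 2.0 [True, True, True] [True, True, True]
jack 2.5 [False, True, True] [True, True, True]
jack 3.0 [True, True, True] [True, True, True]
```

```bash
cat >> h.py <<'E'
def look(name,labels,save=True):
    s=robot.observe(); pose=(s["position"],s["orientation"])
    im=robot.camera("wrist"); 
    if save: cv2.imwrite(f"pics/{name}.png",im[:,:,::-1])
    Z=dict(plate=.020,thumb_end=.024,lift_end=.024,tray=0,well=.0225,fulcrum=.02,jack=0,jack_head=.042)
    for l in labels:
        for d in robot.tip_of("wrist",l)[:2]:
            uv=np.array(d["xy"])*[640,400]; print(l,uv,round(d["confidence"],2),onz("wrist",uv,Z[l],pose))
    print("pose",repr(pose)); return pose,im
E
python3 - <<'E'
from h import *
yaw=-2.1; x=np.array([np.cos(yaw),np.sin(yaw),0])
p=np.array([.553,-.263,.13])+x*.055
robot.movep(p,ori(yaw,.35,1))
s=robot.observe();print(s["clock"],s["position"],p,s["q"],s["force"])
look("w1",["plate","thumb_end","lift_end","tray","well","fulcrum","jack","jack_head"])
E
```

```text
2.9417 [ 0.5246 -0.3119  0.1302] [ 0.5252 -0.3105  0.13  ] [ 0.8994  0.6867 -0.4141  1.6927 -0.1239  0.8224  0.1239] [-0.5787 -0.3482  0.8236]
plate [255.68 188.12] 0.61 [ 0.5088 -0.2425  0.02  ]
thumb_end [256.896 143.2  ] 0.78 [ 0.528  -0.2124  0.024 ]
lift_end [255.488 234.6  ] 0.91 [ 0.4909 -0.275   0.024 ]
jack [370.176 180.92 ] 0.92 [ 0.5954 -0.2833  0.    ]
jack [251.328 187.2  ] 0.5 [ 0.504  -0.2361  0.    ]
jack_head [375.104 174.68 ] 0.89 [ 0.5924 -0.2825  0.042 ]
pose (array([ 0.5246, -0.3119,  0.1302]), array([-2.5475, -1.4577, -0.4493]))
```

View pics/w1.png

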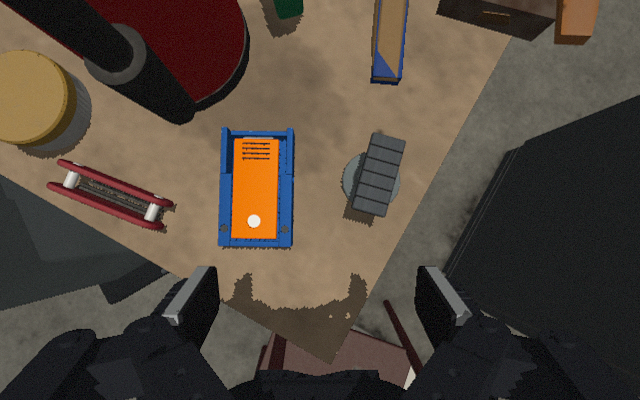

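Wrist view: plate from (256,137) at the ribs to (256,240), white dot at (254,221). Jack head corners at about (375,132), (405,139), (386,217) and (352,209). Clear view, so I'll fit both.

```bash
python3 - <<'E'
from h import *
pose=(np.array([ 0.5246, -0.3119,  0.1302]), np.array([-2.5475, -1.4577, -0.4493]))
im=cv2.imread("pics/w1.png"); hsv=cv2.cvtColor(im,cv2.COLOR_BGR2HSV)
m=cv2.inRange(hsv,(5,180,150),(20,255,255)); m[:, :200]=0;m[:,310:]=0
pts=cv2.findNonZero(m); r=cv2.minAreaRect(cv2.convexHull(pts)); 
def rect(b,z):
    W=np.array([onz("wrist",q,z,pose) for q in b])[:,:2]; c=W.mean(0)
    e=[W[1]-W[0],W[2]-W[1],W[2]-W[3],W[3]-W[0]]
    a,b2=(e[0]+e[2])/2,(e[1]+e[3])/2; l=a if np.linalg.norm(a)>np.linalg.norm(b2) else b2
    print("centre",c,"size",np.linalg.norm(a),np.linalg.norm(b2),"yaw",np.arctan2(l[1],l[0]))
print(cv2.boxPoints(r)); rect(cv2.boxPoints(r),.024)
rect(np.array([(375,132),(405,139),(386,217),(352,209)],float),.042)
# jack head by dark threshold
g=cv2.cvtColor(im,cv2.COLOR_BGR2GRAY); sub=np.zeros_like(g); sub[125:225,340:412]=1
m2=((g<95)&(hsv[:,:,1]<60)&(sub>0)).astype(np.uint8); m2=cv2.morphologyEx(m2,cv2.MORPH_OPEN,np.ones((5,5)))
r2=cv2.minAreaRect(cv2.findNonZero(m2)); print(cv2.boxPoints(r2)); rect(cv2.boxPoints(r2),.042)
E
```

```text
[[230.8519 237.6277]
 [233.4775 137.8547]
 [278.3938 139.0367]
 [275.7682 238.8097]]
centre [ 0.5086 -0.2426] size 0.07943139592976747 0.03561585572082911 yaw 1.0247663672250564
centre [ 0.5955 -0.2837] size 0.024292079584278252 0.05998676690118674 yaw -2.372442833285703
[[344.2264 206.2075]
 [366.2264 129.2075]
 [406.5094 140.717 ]
 [384.5094 217.717 ]]
centre [ 0.5931 -0.2817] size 0.05983456553660055 0.03097681598129719 yaw 0.7562686925543125
```

```bash
cat >> h.py <<'E'
YAW=-2.117; TC=np.array([.5088,-.2430,0]); JC=np.array([.594,-.283,0]); JY=-2.375
def tray(x,y,z):
    c,s=np.cos(YAW),np.sin(YAW); return TC+np.array([c*x-s*y,s*x+c*y,z])
E
python3 - <<'E'
from h import *
o=ori(YAW,.28,1)
robot.grab()
robot.movep(tray(-.032,0,.055),o)
robot.servo_line(tray(-.032,0,.030),.06)
robot.hold(.15); f0=robot.observe()["force"]; print(robot.observe()["clock"],f0)
for z in np.arange(.027,.0125,-.001):
    robot.servo_line(tray(-.032,0,z),.03)
    s=robot.observe(); f=s["force"]-f0
    print(round(z,4),s["position"],f)
    if f[2]>18: break
print(s["clock"])
E
```

```text
5.4333 [ 0.8582  0.1088 -0.1387]
0.027 [ 0.5253 -0.2156  0.0269] [-0.6747 -0.3619  0.6825]
0.026 [ 0.5254 -0.2157  0.026 ] [-0.6185  0.9475  0.6436]
0.025 [ 0.5254 -0.2157  0.025 ] [-0.1969  0.6954 -0.1771]
0.024 [ 0.5255 -0.2157  0.024 ] [-0.9894 -0.5046  1.2791]
0.023 [ 0.5255 -0.2156  0.023 ] [0.2145 0.5063 2.0789]
0.022 [ 0.5255 -0.2156  0.0221] [-0.4504  0.6698  3.9987]
0.021 [ 0.5254 -0.2157  0.021 ] [-0.2238 -0.575   1.4353]
0.02 [ 0.5253 -0.2157  0.0198] [-0.7044 -0.0567  0.3846]
0.019 [ 0.5253 -0.2156  0.0188] [-1.8233 -0.4075  0.3212]
0.018 [ 0.5254 -0.2157  0.0179] [-0.9079 -0.9428  0.46  ]
0.017 [ 0.5254 -0.2157  0.017 ] [-1.0189  0.0526 -0.1266]
0.016 [ 0.5254 -0.2156  0.0159] [-1.313  -0.8819  0.2256]
0.015 [ 0.5254 -0.2156  0.015 ] [-0.6416  0.0054 -0.4983]
0.014 [ 0.5256 -0.2156  0.0143] [-0.7854  1.7459  6.1366]
0.013 [ 0.526  -0.2154  0.0137] [-2.8442  1.4021 13.6713]
9.1833
```

```bash
python3 - <<'E'
from h import *
f0=np.array([0.4,0,.2])
for z in (.0125,.012,.0115,.011):
    robot.servo_line(tray(-.032,0,z),.03)
    s=robot.observe(); f=s["force"]-f0
    print(round(z,4),s["position"],f)
    if f[2]>25: break
robot.hold(.2);print(robot.observe()["force"])
for z in (.016,.02,.024,.035):
    robot.servo_line(tray(-.032,0,z),.03); s=robot.observe(); print(z,s["force"])
robot.servo_line(tray(.015,0,.11),.15)
pose,im=look("w2",["thumb_end","lift_end","plate"])
a=robot.camera("scene");b=robot.camera("side")
cv2.imwrite("pics/c2.png",cv2.resize(np.hstack([a[185:255,165:265],b[170:240,180:280]]),None,fx=3.9,fy=3.9,interpolation=cv2.INTER_CUBIC)[:,:,::-1])
print(robot.observe()["clock"])
E
```

```text
0.0125 [ 0.5262 -0.2153  0.0134] [-3.2458  2.2307 18.1819]
0.012 [ 0.5264 -0.2152  0.0131] [-1.5033  3.1751 21.4121]
0.0115 [ 0.5266 -0.2151  0.0129] [-3.0199  4.0484 24.6621]
0.011 [ 0.5267 -0.2151  0.0127] [-4.3501  4.7568 32.5526]
[-3.6899  4.3329 32.5364]
0.016 [ 0.2742 -1.3075 -0.2855]
0.02 [0.1834 0.6697 0.2224]
0.024 [ 0.4084  0.2548 -0.6686]
0.035 [ 0.2605 -0.3258 -0.2581]
thumb_end [319.808 181.32 ] 0.95 [ 0.528  -0.2154  0.024 ]
plate [316.608 227.4  ] 0.79 [ 0.5086 -0.2429  0.02  ]
pose (array([ 0.5009, -0.2553,  0.1095]), array([-2.5986, -1.4618, -0.366 ]))
12.825
```

View pics/w2.png

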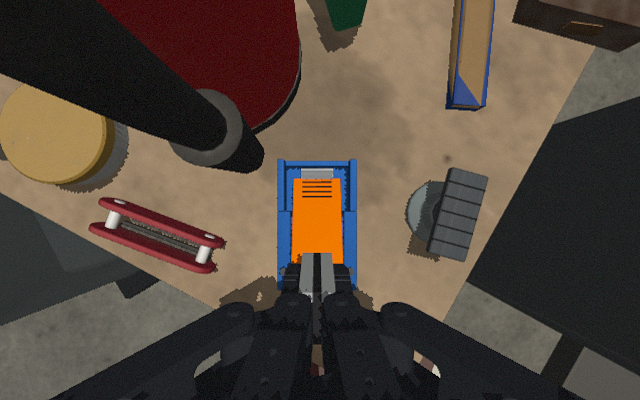

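View pics/c2.png

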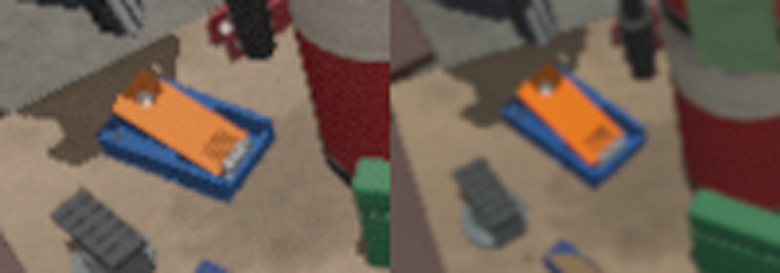

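The plate is tipped and held: in the side cameras its raised end stands clear over the tray and the ribbed end sits under the bright catch at wrist px (317,173). Now I'll grip the raised end.

```bash
cat >> h.py <<'E'
L=.28; D=.0125; GX=.028
E
python3 - <<'E'
from h import *
robot.let_go()
o=ori(YAW,L,1)
g=np.array([-.008+.036*.913-.002*.408,0,.020+.036*.408+.002*.913])+D*np.array([-np.sin(L),0,-np.cos(L)])
up=np.array([np.sin(L),0,np.cos(L)])
robot.movep(tray(*(g+.05*up)),o)
robot.servo_line(tray(*g),.08)
f0=robot.observe()["force"];print(f0,robot.observe()["clock"])
robot.grab(50)
s=robot.observe();print(s["grip_width"],s["finger_force"],s["force"]-f0,s["position"],tray(*g))
a=np.array([np.cos(.42),0,np.sin(.42)])
robot.servo_line(tray(*(g+.012*a)),.04)
s=robot.observe();print(s["grip_width"],s["finger_force"],s["force"]-f0)
robot.servo_line(tray(*(g+.012*a+[0,0,.07])),.1)
s=robot.observe();print(s["grip_width"],s["finger_force"],s["force"]-f0,s["clock"])
look("w3",["thumb_end","plate","lift_end"])
b=robot.camera("scene");c=robot.camera("side")
cv2.imwrite("pics/c3.png",cv2.resize(np.hstack([b[160:260,140:270],c[145:245,155:285]]),None,fx=3,fy=3,interpolation=cv2.INTER_CUBIC)[:,:,::-1])
E
```

```text
[-0.3046 -0.1637 -0.0291] 14.675
0.03477061365646485 49.5588344335556 [ 0.4611 -0.972   2.0891] [ 0.4982 -0.2607  0.0247] [ 0.4981 -0.2606  0.0245]
0.034761623585339775 49.90804374217987 [ 0.5943 -0.0377  1.9294]
0.03442573508290887 49.75147604942322 [ 0.118  -0.3886 -1.2049] 16.5
thumb_end [317.504 159.2  ] 0.72 [ 0.5253 -0.2167  0.024 ]
plate [313.024 229.08 ] 0.6 [ 0.4975 -0.2566  0.02  ]
lift_end [318.016 308.2  ] 0.6 [ 0.4722 -0.3051  0.024 ]
pose (array([ 0.4921, -0.2698,  0.0989]), array([-2.599 , -1.4615, -0.3657]))
```

View pics/w3.png

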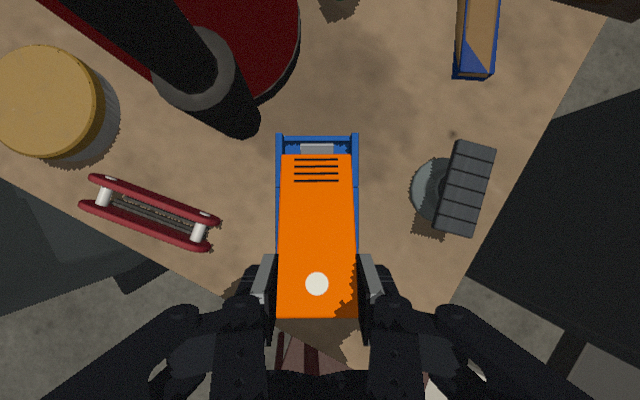

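View pics/c3.png

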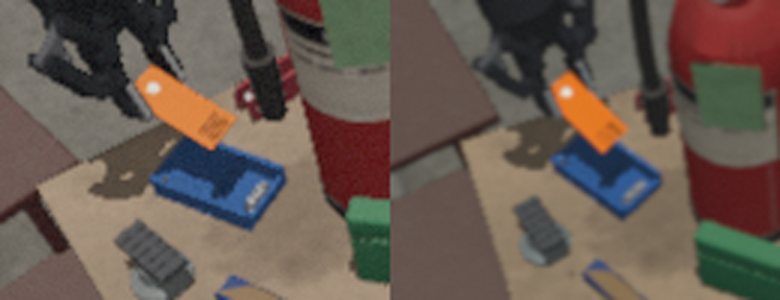

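The plate is held and clear of the tray. In the wrist picture its corners are at about (282,154), (351,154), (276,318) and (358,318). I'll get its pose in the tool frame by PnP and then place it.

```bash
python3 - <<'E'
from h import *
im=cv2.imread("pics/w3.png"); hsv=cv2.cvtColor(im,cv2.COLOR_BGR2HSV)
m=cv2.inRange(hsv,(5,180,120),(20,255,255)); n,lab,st,_=cv2.connectedComponentsWithStats(m); i=1+np.argmax(st[1:,4]); m=lab==i
rows=np.where(m.sum(1)>30)[0]; r0,r1=rows[0],rows[-1]
def edge(fr): # fit left/right edges over clean rows
    R=np.arange(r0+3,250); l=[np.where(m[r])[0][0] for r in R]; q=[np.where(m[r])[0][-1]+1 for r in R]
    return np.polyfit(R,l,1),np.polyfit(R,q,1)
l,q=edge(0); print(r0,r1)
ip=np.array([[np.polyval(l,r0),r0],[np.polyval(q,r0),r0],[np.polyval(q,r1+1),r1+1],[np.polyval(l,r1+1),r1+1]]); print(ip)
op=np.array([[-40,-18,4],[-40,18,4],[40,18,4],[40,-18,4]])/1000.
k,f=cam("wrist"); K=np.array([[f,0,k["cx"]],[0,f,k["cy"]],[0,0,1]])
ok,rs,ts,er=cv2.solvePnPGeneric(op,ip,K,None,flags=cv2.SOLVEPNP_ITERATIVE)
T=k["tool_from_camera"]
for r,t in zip(rs,ts):
    R=T[:3,:3]@cv2.Rodrigues(r)[0]; p=T[:3,:3]@t.ravel()+T[:3,3]
    print("err",er.ravel(),"origin in tool",p,"\n",R)
    # expected
x=L+.42
print("expected origin",np.array([0,0,-D])+ -GX*np.array([-np.cos(x),0,-np.sin(x)])-.002*np.array([np.sin(x),0,-np.cos(x)]))
print("rel pitch expected",x,"measured",np.arctan2(-R[2,0],-R[0,0]))
E
```

```text
155 317
[[281.3723 155.    ]
 [350.9791 155.    ]
 [359.9263 318.    ]
 [274.8606 318.    ]]
err [0.145] origin in tool [0.0174 0.0003 0.0091] 
 [[-0.7688 -0.0014  0.6394]
 [ 0.008   0.9999  0.0119]
 [-0.6394  0.0142 -0.7687]]
expected origin [0.0201 0.     0.0071]
rel pitch expected 0.7 measured 0.693745595965334
```

```bash
python3 - <<'E'
from h import *
pose=(np.array([ 0.4921, -0.2698,  0.0989]), np.array([-2.599 , -1.4615, -0.3657]))
b=np.array([(457,140),(497,149),(474,238),(435,228)],float)
W=np.array([onz("wrist",q,.042,pose) for q in b])[:,:2]; l=(W[3]-W[0]+W[2]-W[1])/2
print("jack",W.mean(0),np.arctan2(l[1],l[0]),np.linalg.norm(l))
for d in robot.tip_of("wrist","jack_head")[:1]: print(onz("wrist",np.array(d["xy"])*[640,400],.042,pose))
jc=np.r_[(W.mean(0)+JC[:2]*2)/3,0]; print(jc)
o=ori(JY,.70,1); Rt=Ro.from_rotvec(o).as_matrix(); off=Rt@np.array([.0188,0,.0080])
tcp=lambda z: jc+[0,0,z]-off
robot.movep(tcp(.085),o)
robot.servo_line(tcp(.055),.1)
robot.hold(.2)
s=robot.observe();print(s["force"],s["clock"],s["position"],s["grip_width"])
look("w4",["jack_head","thumb_end"])
b=robot.camera("scene");c=robot.camera("side")
cv2.imwrite("pics/c4.png",cv2.resize(np.hstack([b[190:290,140:270],c[175:275,155:285]]),None,fx=3,fy=3,interpolation=cv2.INTER_CUBIC)[:,:,::-1])
E
```

```text
jack [ 0.595  -0.2835] -2.3573278694649007 0.057986275013715415
[ 0.5928 -0.2818  0.042 ]
[ 0.5943 -0.2832  0.    ]
[-0.0922 -0.5966  0.3433] 18.0333 [ 0.5805 -0.2968  0.0496] 0.03422354336654088
thumb_end [318.08 159.68] 0.89 [ 0.6362 -0.244   0.024 ]
pose (array([ 0.5805, -0.2968,  0.0496]), array([-2.5341, -1.0227, -0.9253]))
```

View pics/w4.png

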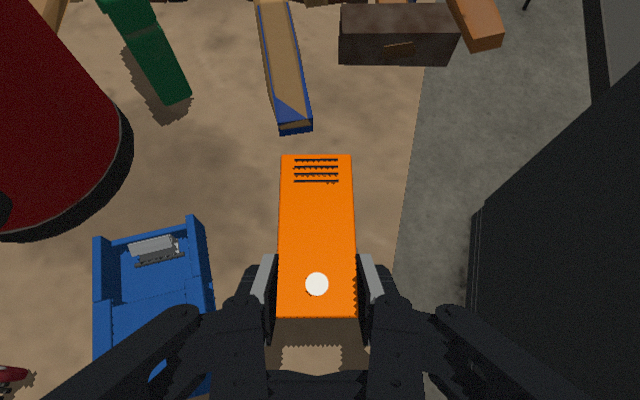

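View pics/c4.png

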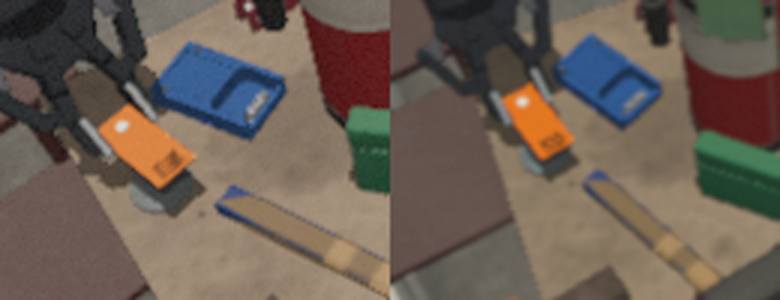

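The plate hovers over the head, parallel to it and apparently centred. I'll check the offset numerically in the fixed cameras before lowering.

```bash
python3 - <<'E'
from h import *
def orange(c,im,box):
    hsv=cv2.cvtColor(im,cv2.COLOR_RGB2HSV); m=cv2.inRange(hsv,(4,150,100),(20,255,255)); M=np.zeros_like(m); x0,y0,x1,y1=box; M[y0:y1,x0:x1]=m[y0:y1,x0:x1]
    M=cv2.morphologyEx(M,cv2.MORPH_OPEN,np.ones((2,2)))
    b=cv2.boxPoints(cv2.minAreaRect(cv2.findNonZero(M))); return b
for c,box in (("scene",(160,210,215,262)),("side",(180,195,240,240))):
    im=robot.camera(c); b=orange(c,im,box); W=np.array([onz(c,q,.058) for q in b]); print(c,W.mean(0), b.mean(0))
    # head corners predicted vs plate
    old=cv2.imread(f"pics/{c}0.png"); g=cv2.cvtColor(old,cv2.COLOR_BGR2GRAY)
    k,f=cam(c)
    a=np.array([np.cos(JY),np.sin(JY)]);n=np.array([-a[1],a[0]])
    big=cv2.resize(old,None,fx=6,fy=6,interpolation=cv2.INTER_CUBIC)
    for sx,sy in((1,1),(1,-1),(-1,-1),(-1,1),(1,1)):
        P=np.r_[np.array([.5943,-.2832])+a*.03*sx+n*.013*sy,.042]; p=k["R"]@P+k["t"]; u=(p[:2]/p[2]*f+[k["cx"],k["cy"]])
        if sx!=1 or sy!=1 or 'u0' not in dir(): pass
        q=tuple(int(v) for v in (u+.5)*6)
        if 'last' in dir() and last is not None: cv2.line(big,last,q,(0,255,0),1)
        last=q
    last=None
    x,y=(190,243) if c=="scene" else (204,219)
    cv2.imwrite(f"pics/j_{c}.png",big[(y-30)*6:(y+30)*6,(x-32)*6:(x+32)*6])
cv2.imwrite("pics/j.png",np.hstack([cv2.imread("pics/j_scene.png"),cv2.imread("pics/j_side.png")]))
E
```

```text
scene [ 0.596  -0.2809  0.058 ] [188.5918 239.2814]
side [ 0.5962 -0.2804  0.058 ] [204.2432 216.0405]
```

View pics/j.png

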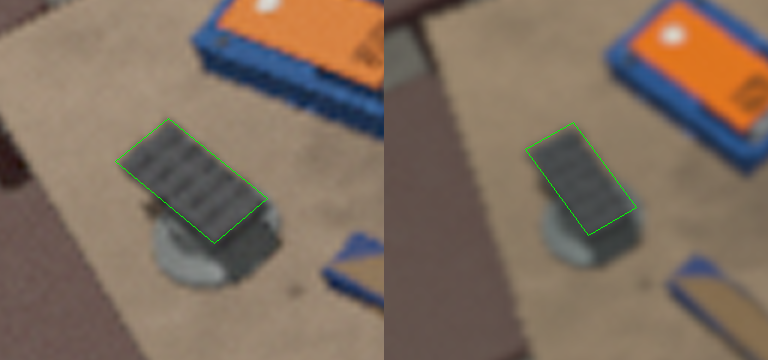

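The head outline at (0.594, -0.283) fits both fixed cameras. The plate sits about 2 mm off along its length, which is well within tolerance. Lowering it now.

```bash
python3 - <<'E'
from h import *
jc=np.array([.5933,-.2843,0])
o=ori(JY,.70,1); Rt=Ro.from_rotvec(o).as_matrix(); off=Rt@np.array([.0188,0,.0080])
tcp=lambda z: jc+[0,0,z]-off
robot.servo_line(tcp(.047),.05); robot.hold(.1)
f0=robot.observe()["force"]
for z in np.arange(.0460,.0370,-.0007):
    robot.servo_line(tcp(z),.02); s=robot.observe(); f=s["force"]-f0; print(round(z,4),f)
    if f[2]>3.5: break
robot.hold(.2); print(robot.observe()["force"]-f0)
robot.let_go(); robot.hold(.2)
b=robot.camera("scene");c=robot.camera("side")
for n,im in(("scene",b),("side",c)): cv2.imwrite(f"pics/r_{n}.png",im[:,:,::-1])
robot.servo_line(tcp(z)-.06*Rt[:,2],.1)
robot.servo_line(tcp(z)-.06*Rt[:,2]+[-.03,-.03,.06],.15)
s=robot.observe();print(s["clock"],s["force"])
b=robot.camera("scene");c=robot.camera("side")
k=np.hstack([b[205:275,150:240],c[185:255,165:255]]); cv2.imwrite("pics/c5.png",cv2.resize(k,None,fx=4,fy=4,interpolation=cv2.INTER_CUBIC)[:,:,::-1])
for cc,im,box in (("scene",b,(160,210,222,272)),("side",c,(180,195,240,250))):
    hsv=cv2.cvtColor(im,cv2.COLOR_RGB2HSV); m=cv2.inRange(hsv,(4,150,100),(20,255,255)); M=np.zeros_like(m); x0,y0,x1,y1=box; M[y0:y1,x0:x1]=m[y0:y1,x0:x1]
    bx=cv2.boxPoints(cv2.minAreaRect(cv2.findNonZero(M))); W=np.array([onz(cc,q,.045)[:2] for q in bx]); e=W[1]-W[0] if np.linalg.norm(W[1]-W[0])>np.linalg.norm(W[2]-W[1]) else W[2]-W[1]
    print(cc,W.mean(0),np.linalg.norm(W[1]-W[0]),np.linalg.norm(W[2]-W[1]),np.arctan2(e[1],e[0]))
E
```

```text
0.046 [ 0.1541 -1.1425 -0.5982]
0.0453 [-0.2618 -1.554   1.0168]
0.0446 [-0.3872 -0.1056  0.3152]
0.0439 [ 0.4717 -0.6828 -0.066 ]
0.0432 [-0.0995 -0.9951 -0.3987]
0.0425 [-0.0808 -1.2127  1.0432]
0.0418 [-0.6892 -0.6854  0.5973]
0.0411 [-1.8035 -0.7785  5.9448]
[-2.4171 -1.8846  6.1953]
23.2417 [-0.1849  0.0208 -0.2279]
scene [ 0.5922 -0.2843] 0.038158078795849884 0.08537074817652711 0.7548942097158293
side [ 0.5934 -0.285 ] 0.038861901843720084 0.08431796171721691 0.7788052485291123
```

View pics/c5.png

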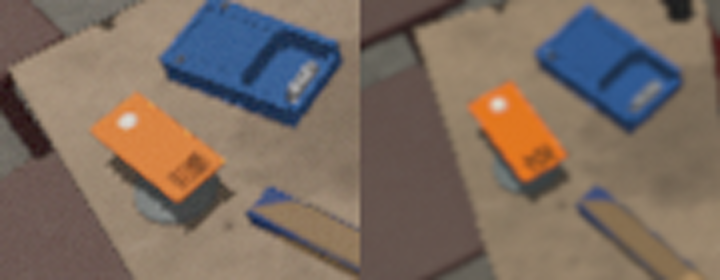

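The plate lies flat on the head, centred within about 2 mm and aligned (0.755 to 0.779 rad against 0.766), and the gripper is clear.

```bash
python3 -c "
from rig import robot
print(robot.job_done())"
```

```text
the job is handed in; nothing more can be done
None
```

The plate was snapped under the catch, drawn out and laid flat on the jack's head, about 2 mm off centre and aligned by the cameras, and the job was handed in at about 23 s; no verdict was returned.

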